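Put the drawing kit away in the desk organiser

ROBOT

A 6-joint arm with a two-finger parallel gripper is mounted at the origin on the work surface. World frame = base frame: x ahead of the robot, y to its left, z up, the work surface at z = 0. Lengths are in m, angles in rad, forces in N, time in s.
With the tool pointing down it reaches from about 0.225 to 0.875 m from the base axis. Payload 3.4 kg.
Tool frame: the origin (TCP) lies where the fingers leave the gripper's body, on its centre line; the fingertips stand 73 mm ahead of it and the grasp point (between the pads) lies 54 mm ahead of it (manip.grip_point_offset is the distance from the TCP to the grasp point, in m); z points along the fingers, y is the line along which they close (so a half turn about z gives the same grasp; the last joint's range is limited). The gripper opens to 85 mm and grips with 20 to 120 N. Pads are 22 mm wide; open, the fingers measure 114 mm over their backs; the gripper's body (76 mm by 85 mm) begins 54 mm behind the grasp point. The pads swing forward as they close: fully open they stand 13 mm farther back than shut.
Start: joints at [1.172, 0.276, 1.505, -0, 1.361, -0.121], TCP at [0.158, 0.553, 0.304] pointing down, gripper open.
Joint ranges: [-2.89, 2.89], [-0.75, 2.08], [0.22, 2.7], [-1.18, 4.32], [0.11, 2.71], [-2.7, 2.7]. Speed limits (rad/s): [2.57, 2.57, 3.14, 3.14, 3.14, 3.14].

INTERFACE

Orientations are given as a unit quaternion [w, x, y, z].
In Python, from rig import sensors, cams, manip, spotter gives the robot as it stands.
- The arm moves only by the tool drive_tool, never from a script. Its argument "targets" is a list of rows, each a list of 4 numbers: the shift along the world's x, y, z in m, then the turn about the world's z in degrees. In form: [[dx, dy, dz, spin], ...]. A call has exactly 5 rows; each row shifts and turns the commanded pose from where the row before left it; what a row does not reach is not made up. A row lasts 1/8 s, in which the tool goes at most 62.5 mm and 10.7 degrees, less where a joint would pass 70% of its speed; a pose out of reach is approached as far as the arm can. A call is refused whole if a number of a shift passes 0.0625 or a number of a turn 10.7, either way. A call with a gripper value outside its range is refused whole. "jaw" is the finger opening in m, from 0 to 0.0854, set as the call begins (left out, the last holds). The fingers move at their own pace and stop on an object; "force" is the grip in N (left out, the last holds). Time passes only in rows, so rows that do not move let the fingers close, or fill a call up. It gives the time, the measured TCP pose, the force and the opening at its end, in the units of the state.
- sensors.get_state(): the state, without advancing time (a new reading comes with each control period).
- cams.get_image(name): name is "scene" or "top" or "wrist"; returns a dict with "color" (480x640x3 uint8, red, green, blue), "intrinsics" (3x3 intrinsics, pixels), "R" (3x3) and "t" (3): a world point X has camera coordinates R X + t. Camera axes: x right, y down, z forward; pixel columns grow to the right and rows downward; lengths in m; the calibration is good to about 2 mm. A picture is of the moment at which its call begins. There is no depth.
- manip.sign_off(): hands the job in, once; it reports no verdict.
Trained networks look in the newest picture that a camera, given by its name, has taken for a name from the list of things; names that differ only in an ending like _2 or _b are one class to them, and where a whole thing is asked for, a point or a joint stands for the part that bears it (a point fixed in the world has none). Each returns a list of dicts, best first, with "score" (0 to 1); they miss things now and then, are a little off and sometimes report something else, mostly with a low value. They report only what shows in the picture. A call takes as long as a camera call. They do not tell look-alikes from the thing itself.
- spotter.find_in(query, camera): "point" ([x, y, z] in m, in world coordinates, good to about 4 mm: the middle of the surface that is visible of it).
- spotter.landmark_of(query, camera): "point" ([x, y, z] in m, in world coordinates, good to about 4 mm: a listed point, or the origin of a listed thing).
The state is a dict: "clock": time; "qpos": joint angles; "qd": joint speeds; "effort": joint torques, N m; "position": TCP position; "ee_rot": TCP orientation; "contact_force": force on the tool from outside, world axes, zero at the start; "moment": the same for the moment, N m; "width": finger opening in m.
Only numpy, scipy, OpenCV 4.12 (cv2) and the standard library are available. Lean on these libraries where they do the work, as an engineer would, in place of code of your own. Each camera call takes 0.05 s, during which the arm holds its last target. There are 200 camera calls.

TASK

Put the drawing kit away in the wooden organiser, each piece in its own module: the lead pointer standing in the round well, the ink bottle standing in the square well, the eraser lying flat in the long recess and the small roll of drafting tape lying flat over the peg. Set each piece down rather than dropping it. Leave the steel paperweight and the large roll of packing tape where they are, for they hold the drawing flat.

Things in the scene. Friction and masses are not known exactly. Their poses are not given: they have to be found in the camera images.
- pointer_mid (a point): Lead pointer (drum sharpener for drafting leads): an upright steel cylinder 60 mm tall, foot 48 mm across (lowest 8 mm), drum 44 mm across (11 to 43 mm up), ribbed cap 45 mm across with an off-centre hole in its flat top. 0.16 kg, stands on the table. Point: its centre, 30 mm above its underside; z up.
- bottle_mid (a point): Ink bottle: square glass body 44 x 44 mm, 46 mm tall, dark inside, with a round black cap 29 mm across on top; 70 mm tall in all. 0.14 kg, stands on the table. Point: its centre, 35 mm above its underside; z up, x and y square to the glass sides.
- eraser_mid (a point): White block eraser in a dark grey sleeve, 66 (x) x 28 (y) x 16 (z) mm, lying flat. 45 g. Point: its centre, 8 mm above its underside.
- tape_mid (a point): Small roll of tan drafting tape lying flat: 64 mm outside, 37 mm clear bore, 19 mm tall. 40 g. Point: its centre (in the bore), 9.5 mm above its underside; z is the roll's axis, up.
- packing_tape_mid (a point): Large roll of tan packing tape lying flat, 80 mm outside, 37 mm bore, 48 mm tall, loose on the table. Point: its centre, 24 mm above its underside.
- paperweight_mid (a point): Round steel paperweight, foot 50 mm across, narrow waist and a 38 mm knob on top, 46 mm tall, no hole in its top, loose on the table. Point: its centre, 23 mm above its underside.
- round_well_seat (a point): One of four wooden modules, 96 x 96 x 14 mm, in a 2 x 2 square (98 mm pitch) in a fixed dark wooden tray 208 mm square; tops 19 mm above the table, the tray's rim lower. Their order varies. This one has a round well 69 mm across and 8 mm deep, with a dark felt floor. Point: centre of the well's floor; x and y along the module's edges, z up.
- square_well_seat (a point): One of four wooden modules, 96 x 96 x 14 mm, in a 2 x 2 square (98 mm pitch) in a fixed dark wooden tray 208 mm square; tops 19 mm above the table, the tray's rim lower. Their order varies. This one has a square well 65 x 65 mm and 8 mm deep, with a dark felt floor. Point: centre of the well's floor; x and y along the module's edges, z up.
- long_recess_seat (a point): One of four wooden modules, 96 x 96 x 14 mm, in a 2 x 2 square (98 mm pitch) in a fixed dark wooden tray 208 mm square; tops 19 mm above the table, the tray's rim lower. Their order varies. This one has an oblong recess 83 (x) x 47 (y) mm and 6 mm deep, with a dark felt floor. Point: centre of the recess's floor; x along its length, z up.
- spindle_seat (a point): One of four wooden modules, 96 x 96 x 14 mm, in a 2 x 2 square (98 mm pitch) in a fixed dark wooden tray 208 mm square; tops 19 mm above the table, the tray's rim lower. Their order varies. This one is flat, with a steel peg 14 mm thick and 23 mm tall, tapered over its last 5 mm, standing in its middle. Point: foot of the peg, level with the module's top; x and y along the module's edges, z up.
There are look-alikes about, which are no part of the job. Leave any red look-alike of the part that bears pointer_mid alone. Leave any yellow look-alike of the part that bears paperweight_mid alone.

How it is judged:
By the outcome, as a careful person would: the job done as asked, in the order asked, and still so for the second after the job is handed in, with the robot touching nothing.
It also fails if it takes over 109 s, if anything falls off the work surface, if the arm or the gripper's body presses on something with over 40 N, if the wrist force passes 120 N, or if a joint passes its speed limit or range.

## Working session

There is one attempt and no reset: what is moved stays moved. The work goes in short steps, Python scripts to look and compute and a tool call to move; the robot and the scene stay as the last step left them, time stands still between calls to the robot, and variables do not carry over. Pictures are saved under pics/ and viewed, on a budget of 20 in all, crops included, one or two more only if the job needs it, and the job is handed in when it is done.

Besides the shell and the picture viewer there is one more tool, called after "Request:" as name([rows], argument=value, ...), one row to a line, values as JSON. drive_tool: Moves the arm, as the interface text tells. Its arguments: {"type":"object","properties":{"targets":{"type":"array","items":{"type":"array","items":{"type":"number"}}},"jaw":{"type":"number"},"force":{"type":"number"}},"required":["targets"]}

```bash
mkdir -p pics; ls
cat > h.py <<'E'
import numpy as np, cv2
from rig import sensors, cams, manip, spotter
def snap(cam,fn):
    d=cams.get_image(cam); cv2.imwrite('pics/'+fn,cv2.cvtColor(d['color'],cv2.COLOR_RGB2BGR)); return d
def ray(d,u,v,z):
    "world point on plane z seen at pixel"
    R,t,K=np.array(d['R']),np.array(d['t']),np.array(d['intrinsics'])
    c=-R.T@t; r=R.T@np.linalg.solve(K,[u,v,1]); return c+r*(z-c[2])/r[2]
def pix(d,X):
    p=np.array(d['intrinsics'])@(np.array(d['R'])@X+d['t']); return p[:2]/p[2]
E
python3 - <<'E'
from h import *
np.set_printoptions(precision=4,suppress=True)
a=snap('top','top1.png'); 
names=['pointer_mid','bottle_mid','eraser_mid','tape_mid','packing_tape_mid','paperweight_mid','round_well_seat','square_well_seat','long_recess_seat','spindle_seat']
for c in ['top','scene']:
    if c=='scene': snap('scene','scene1.png')
    for n in names:
        print(c,n,[(np.round(r['point'],3).tolist(),round(r['score'],2)) for r in spotter.landmark_of(n,c)][:4])
for c in ['top']:
    print(-np.array(a['R']).T@a['t'])
s=sensors.get_state(); print(s['clock'],s['position'],s['ee_rot'],s['width'],manip.grip_point_offset)
E
```

```text
pics
top pointer_mid [([0.555, 0.315, 0.031], 0.89), ([0.585, 0.406, 0.029], 0.83)]
top bottle_mid [([0.379, -0.292, 0.034], 0.73)]
top eraser_mid [([0.402, 0.282, 0.009], 0.55), ([0.382, -0.293, 0.032], 0.28)]
top tape_mid [([0.477, 0.449, 0.013], 0.72), ([0.482, -0.454, 0.024], 0.29)]
top packing_tape_mid [([0.556, -0.316, 0.021], 0.85), ([0.478, 0.445, 0.014], 0.61)]
top paperweight_mid [([0.393, -0.485, 0.022], 0.85), ([0.484, -0.452, 0.024], 0.66)]
top round_well_seat [([0.614, 0.006, 0.012], 0.87)]
top square_well_seat [([0.511, 0.017, 0.01], 0.84)]
top long_recess_seat [([0.602, -0.095, 0.011], 0.59), ([0.552, -0.317, 0.022], 0.34)]
top spindle_seat [([0.505, -0.08, 0.021], 0.73), ([0.483, -0.453, 0.026], 0.44)]
scene pointer_mid [([0.555, 0.318, 0.031], 0.71), ([0.587, 0.402, 0.03], 0.6)]
scene bottle_mid [([0.374, -0.291, 0.033], 0.62)]
scene eraser_mid [([0.409, 0.284, 0.009], 0.86)]
scene tape_mid [([0.474, 0.443, 0.011], 0.79)]
scene packing_tape_mid [([0.556, -0.317, 0.024], 0.66)]
scene paperweight_mid [([0.482, -0.454, 0.021], 0.77), ([0.394, -0.488, 0.022], 0.49)]
scene round_well_seat [([0.614, 0.002, 0.013], 0.62)]
scene square_well_seat [([0.517, 0.017, 0.01], 0.79)]
scene long_recess_seat [([0.598, -0.094, 0.012], 0.74)]
scene spindle_seat [([0.499, -0.083, 0.022], 0.93)]
[ 0.3796 -0.0152  1.269 ]
1.1 [0.1577 0.553  0.3039] [-0.      0.1385  0.9904  0.    ] 0.08527618802527336 0.0539
```

View pics/top1.png

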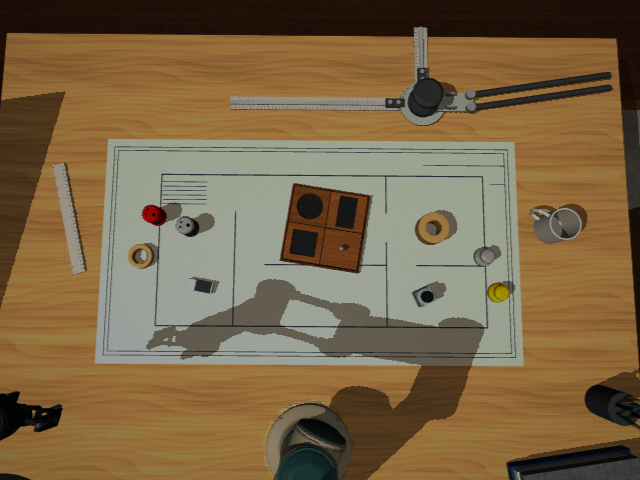

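View pics/scene1.png

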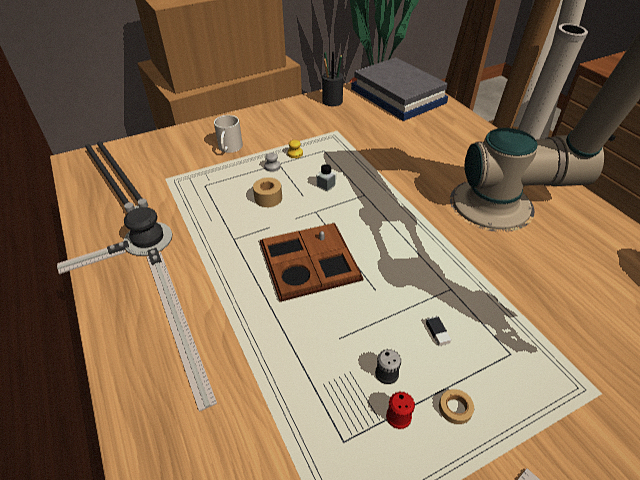

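The top view shows the steel pointer at (187,226) beside a red look-alike at (153,215). The eraser is at (201,286), the small tape at (142,256), the bottle at (425,296), the grey paperweight at (484,256) and the yellow look-alike at (498,292). The organiser is centred at (326,227) and turned about −7.5°, and the scene view agrees. I'll move over the pointer.

Request:
drive_tool([
  [0.04,-0.024,-0.012,-5],
  [0.04,-0.024,-0.012,-5],
  [0.04,-0.024,-0.012,-5],
  [0.04,-0.024,-0.012,-5],
  [0.04,-0.024,-0.012,-5],
], jaw=0.085)

```text
clock: 1.72
position: [0.359, 0.4322, 0.2437]
ee_rot: [0.0, 0.351, 0.936, 0.0]
contact_force: [0.5, 0.7, -0.2]
width: 0.0848
```

Request:
drive_tool([
  [0.04,-0.024,-0.012,-5],
  [0.04,-0.024,-0.012,-5],
  [0.04,-0.024,-0.012,-5],
  [0.04,-0.024,-0.012,-5],
  [0.037,-0.02,-0.012,-5],
])

```text
clock: 2.35
position: [0.5562, 0.3159, 0.1836]
ee_rot: [0.0, 0.545, 0.838, 0.0]
contact_force: [-0.7, -0.3, 0.5]
width: 0.085
```

```bash
cat >> h.py <<'E'
def st():
    s=sensors.get_state(); w,x,y,z=s['ee_rot']
    ya=np.degrees(np.arctan2(1-2*(x*x+z*z),2*(x*y-w*z)))
    print('t',round(s['clock'],2),'tcp',np.round(s['position'],4),'close axis deg',round(ya,1),'F',np.round(s['contact_force'],1),'w',round(s['width'],4)); return s
E
python3 - <<'E'
from h import *
np.set_printoptions(precision=4,suppress=True)
st(); d=snap('wrist','w1.png'); print(-np.array(d['R']).T@d['t'], ray(d,320,240,0), pix(d,np.array([.555,.316,.06])))
for n in ['pointer_mid','eraser_mid','tape_mid']: print(n,[(np.round(r['point'],3).tolist(),round(r['score'],2)) for r in spotter.landmark_of(n,'wrist')][:4])
st()
E
```

```text
t 2.35 tcp [0.5562 0.3159 0.1836] close axis deg 23.9 F [-0.7 -0.3  0.5] w 0.085
[0.522  0.392  0.2532] [0.5559 0.3125 0.    ] [320.5854 265.4894]
pointer_mid [([0.559, 0.317, 0.031], 0.88)]
eraser_mid []
tape_mid []
t 2.55 tcp [0.5549 0.3164 0.1833] close axis deg 24.0 F [ 0.   1.1 -0.3] w 0.0849
```

View pics/w1.png

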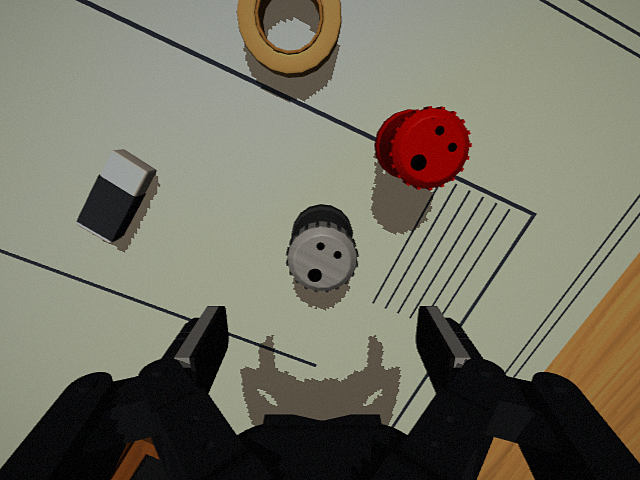

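Wrist view: the pointer's cap is at (322,258), centred between the fingers. The red look-alike is well clear at (430,148), the eraser is at (116,196) and the tape at (290,25). I'll triangulate and read the eraser's yaw.

```bash
cat >> h.py <<'E'
def tri(obs):
    "least-squares point from [(d,u,v),...]"
    A=np.zeros((3,3));b=np.zeros(3)
    for d,u,v in obs:
        R,t=np.array(d['R']),np.array(d['t']); c=-R.T@t
        r=R.T@np.linalg.solve(np.array(d['intrinsics']),[u,v,1]); r/=np.linalg.norm(r)
        P=np.eye(3)-np.outer(r,r);A+=P;b+=P@c
    return np.linalg.solve(A,b)
E
python3 - <<'E'
from h import *
np.set_printoptions(precision=4,suppress=True)
d=cams.get_image('wrist'); tp=snap('top','t2.png')
print('ptr', ray(d,322,258,.06), tri([(d,322,258),(tp,187,225)]))
e=[ray(d,u,v,.016) for u,v in [(119,150),(156,171),(120,240),(78,221)]]
print('eraser',np.array(e),np.mean(e,0))
l=e[3]-e[0]+e[2]-e[1]; print('len/yaw',np.linalg.norm(l)/2,np.degrees(np.arctan2(l[1],l[0])))
# organiser in top view, enlarged crop
im=cv2.imread('pics/t2.png'); 
a=cv2.resize(im[175:285,270:380],None,fx=5,fy=5,interpolation=2); b=cv2.resize(im[270:325,395:450],None,fx=10,fy=10,interpolation=2)[:550]
cv2.imwrite('pics/crop.png',cv2.resize(np.hstack([a,b]),(800,400)))
E
```

```text
ptr [0.5522 0.3216 0.06  ] [0.5554 0.315  0.042 ]
eraser [[0.3994 0.3215 0.016 ]
 [0.4264 0.318  0.016 ]
 [0.4149 0.2569 0.016 ]
 [0.3833 0.259  0.016 ]] [0.406  0.2889 0.016 ]
len/yaw 0.06332702516248467 -102.55671263400278
```

View pics/crop.png

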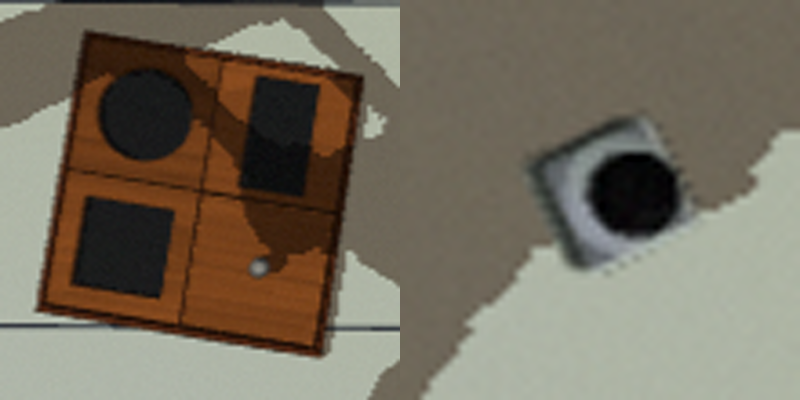

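Request:
drive_tool([
  [0.0,0.0,-0.03,0],
  [0.0,0.0,-0.03,0],
  [0,0,-0.02,0],
  [0,0,-0.018,0],
  [0,0,0,0],
])

```text
clock: 3.28
position: [0.5534, 0.3172, 0.0849]
ee_rot: [-0.001, 0.544, 0.839, -0.001]
contact_force: [0.0, 0.0, 0.6]
width: 0.0847
```

Close on the pointer, then lift a little.

Request:
drive_tool([
  [0,0,0,0],
  [0,0,0,0],
  [0,0,0,0],
  [0,0,0,0],
  [0,0,0,0],
], jaw=0.03, force=40)

```text
clock: 3.9
position: [0.5554, 0.3173, 0.0871]
ee_rot: [0.001, 0.544, 0.839, 0.001]
contact_force: [0.1, -0.7, 6.0]
width: 0.0435
```

Request:
drive_tool([
  [0,0,0,0],
  [0,0,0.01,0],
  [0,0,0.03,0],
  [0,0,0.03,0],
  [0,0,0.0,0],
])

```text
clock: 4.53
position: [0.556, 0.3175, 0.1584]
ee_rot: [0.002, 0.544, 0.839, 0.002]
contact_force: [0.8, -0.3, -1.8]
width: 0.0433
```

Run:
```python
from h import *
np.set_printoptions(precision=4,suppress=True)
st(); d=snap('wrist','w2.png'); tp=cams.get_image('top'); sc=cams.get_image('scene')
f=lambda u,v,z: ray(tp,270+u/3.636,175+v/3.636,z)
print('round',f(146,114,.019),'sq',f(124,247,.019),'long',f(281,135,.019),'pegtop',f(258,266,.042))
c=np.array([f(84,33,.017),f(362,75,.017),f(325,354,.017),f(38,310,.017)]); print(c, c.mean(0))
for i in range(4):
    l=c[(i+1)%4]-c[i]; print(np.linalg.norm(l),np.degrees(np.arctan2(l[1],l[0])))
print('scene', ray(sc,296,274,.017), ray(sc,336,265,.017))
```

```text
t 4.53 tcp [0.556  0.3175 0.1584] close axis deg 24.1 F [ 0.8 -0.3 -1.8] w 0.0433
round [0.6108 0.0001 0.019 ] sq [0.5141 0.015  0.019 ] long [ 0.5962 -0.0974  0.019 ] pegtop [ 0.4989 -0.0798  0.042 ]
[[ 0.6706  0.0457  0.017 ]
 [ 0.6412 -0.1564  0.017 ]
 [ 0.4388 -0.1289  0.017 ]
 [ 0.4686  0.0759  0.017 ]] [ 0.5548 -0.0409  0.017 ]
0.20423757854611832 -98.29148944154595
0.2042651199839583 172.2693964510913
0.2070093368454498 81.70035818054978
0.20422733793483253 -8.508122747785134
scene [0.6127 0.0021 0.017 ] [0.5138 0.0204 0.017 ]
```

View pics/w2.png

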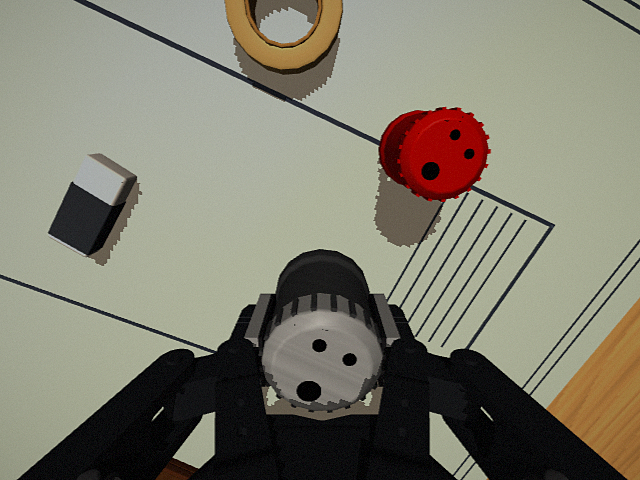

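The pointer is held upright at (322,350). Next, carry it to the round well at about (0.611, 0.001).

Request:
drive_tool([
  [0.005,-0.03,0,0],
  [0.007,-0.04,0,0],
  [0.007,-0.04,0,0],
  [0.007,-0.04,0,0],
  [0.007,-0.04,0,0],
])

```text
clock: 5.3
position: [0.5869, 0.1256, 0.1541]
ee_rot: [-0.001, 0.544, 0.839, -0.001]
contact_force: [0.2, 0.9, -0.3]
width: 0.0435
```

Request:
drive_tool([
  [0.007,-0.04,0,0],
  [0.007,-0.04,0,0],
  [0.005,-0.03,0,0],
  [0.003,-0.017,0,0],
  [0,0,0,0],
])

```text
clock: 5.92
position: [0.6094, -0.0007, 0.1549]
ee_rot: [-0.001, 0.545, 0.839, -0.0]
contact_force: [0.1, 0.4, -0.5]
width: 0.0435
```

Run:
```python
from h import *
np.set_printoptions(precision=4,suppress=True)
s=st(); d=snap('wrist','w3.png'); print('well pix',pix(d,np.array([.611,.001,.011])),'axis pix',pix(d,np.array([*s['position'][:2],.13])))
```

```text
t 5.92 tcp [ 0.6094 -0.0007  0.1549] close axis deg 24.0 F [ 0.1  0.4 -0.5] w 0.0435
well pix [325.667  253.5679] axis pix [323.0271 378.677 ]
```

View pics/w3.png

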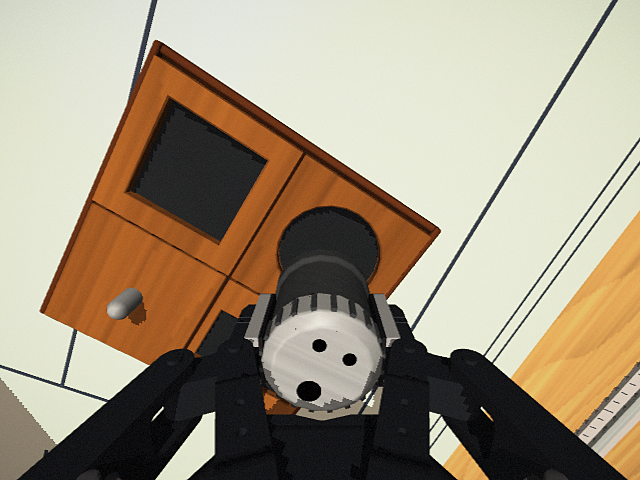

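The well is at about (329,254) and the pointer's cap at (322,353). I'll check the held offset numerically.

Run:
```python
from h import *
np.set_printoptions(precision=4,suppress=True)
s=st(); d=cams.get_image('wrist'); tp=cams.get_image('top')
print('cap',ray(d,322,353,.130)-s['position'], 'top old',ray(tp,187,225,.06))
img=cv2.cvtColor(tp['color'],cv2.COLOR_RGB2BGR)
q=np.array([ray(d,u,v,.019) for u,v in [(172,98),(267,160),(220,243),(127,190)]]); print('sq',q,q.mean(0))
print('round', ray(d,277,251,.019), ray(d,381,251,.019), 'far', ray(d,329,206,.019))
print('org corners',ray(d,157,43,.017),ray(d,440,231,.017),ray(d,42,311,.017)); print('pegtip',ray(d,137,295,.042),'peg foot',ray(d,114,312,.019))
```

```text
t 5.97 tcp [0.6093 0.0003 0.1551] close axis deg 24.0 F [-0.4 -0.4 -1.7] w 0.0433
cap [-0.0046  0.0095 -0.0251] top old [0.553  0.3101 0.06  ]
sq [[ 0.4907  0.0556  0.019 ]
 [ 0.5524  0.0454  0.019 ]
 [ 0.5434 -0.0167  0.019 ]
 [ 0.4796 -0.007   0.019 ]] [0.5165 0.0193 0.019 ]
round [ 0.5795 -0.0067  0.019 ] [0.6421 0.0212 0.019 ] far [0.5983 0.0348 0.019 ]
org corners [0.4747 0.0791 0.017 ] [0.6715 0.0488 0.017 ] [ 0.4439 -0.1178  0.017 ]
pegtip [ 0.5111 -0.0593  0.042 ] peg foot [ 0.4916 -0.0961  0.019 ]
```

Request:
drive_tool([
  [0.005,-0.005,-0.015,0],
  [0,0,-0.015,0],
  [0,0,-0.01,0],
  [0,0,0,0],
  [0,0,0,0],
])

```text
clock: 6.7
position: [0.6149, -0.0049, 0.116]
ee_rot: [0.0, 0.544, 0.839, 0.0]
contact_force: [0.2, -0.4, -1.5]
width: 0.0435
```

Run:
```python
from h import *
np.set_printoptions(precision=4,suppress=True)
s=st(); d=snap('wrist','w4.png'); sc=snap('scene','s4.png')
im=cv2.imread('pics/s4.png')[190:310,240:400]; a=cv2.resize(im,None,fx=2.5,fy=2.5,interpolation=2); b=cv2.resize(cv2.imread('pics/w4.png'),(400,300)); cv2.imwrite('pics/c4.png',np.vstack([a,b]))
```

```text
t 6.7 tcp [ 0.6149 -0.0049  0.116 ] close axis deg 24.1 F [ 0.2 -0.4 -1.5] w 0.0435
```

View pics/c4.png

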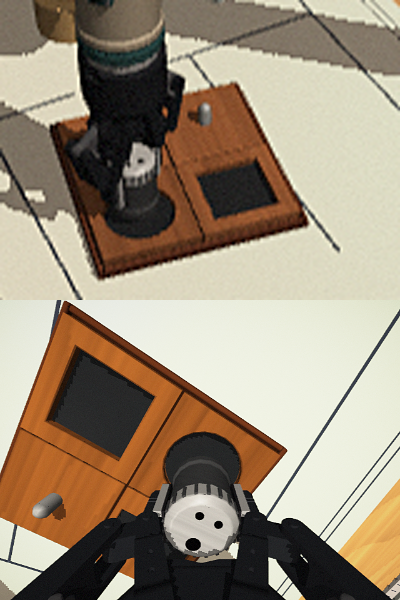

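The scene view (top) and wrist view (bottom) show the foot above the well and centred left to right. I'll lower it gently.

Request:
drive_tool([
  [0,0,-0.006,0],
  [0,0,-0.005,0],
  [0,0,-0.003,0],
  [0,0,-0.002,0],
  [0,0,0,0],
])

```text
clock: 7.42
position: [0.6146, -0.005, 0.0997]
ee_rot: [-0.0, 0.544, 0.839, -0.0]
contact_force: [-0.0, -0.7, -1.6]
width: 0.0442
```

Request:
drive_tool([
  [0,0,-0.001,0],
  [0,0,-0.001,0],
  [0,0,-0.001,0],
  [0,0,0,0],
  [0,0,0,0],
])

```text
clock: 8.05
position: [0.6148, -0.005, 0.0981]
ee_rot: [0.0, 0.544, 0.839, 0.0]
contact_force: [-1.1, 0.8, 6.1]
width: 0.0434
```

Contact is about 6 N on the felt, so the pointer is seated. Release, rise, and travel to the bottle.

Request:
drive_tool([
  [0,0,0,0],
  [0,0,0,0],
  [0,0,0,0],
  [0,0,0.0,0],
  [0,0,0.0,0],
], jaw=0.07)

```text
clock: 8.68
position: [0.6147, -0.005, 0.0968]
ee_rot: [-0.0, 0.544, 0.839, -0.0]
contact_force: [-0.9, 0.6, -0.2]
width: 0.0702
```

Request:
drive_tool([
  [0,0,0.01,0],
  [0,0,0.02,0],
  [0,0,0.03,0],
  [0,0,0.025,0],
  [0,0,0.0,0],
])

```text
clock: 9.3
position: [0.6161, -0.0052, 0.1848]
ee_rot: [0.003, 0.544, 0.839, 0.001]
contact_force: [-0.8, -0.5, -0.3]
width: 0.0696
```

Request:
drive_tool([
  [-0.03,-0.04,0,0],
  [-0.035,-0.045,0,0],
  [-0.035,-0.045,0,0],
  [-0.035,-0.045,0,0],
  [-0.035,-0.04,0,0],
], jaw=0.085)

```text
clock: 9.93
position: [0.4431, -0.2211, 0.1811]
ee_rot: [-0.001, 0.544, 0.839, -0.0]
contact_force: [-0.6, -0.7, -0.0]
width: 0.0848
```

Request:
drive_tool([
  [-0.03,-0.04,0,0],
  [-0.025,-0.025,0,0],
  [-0.013,-0.007,0,0],
  [0,0,0,0],
  [0,0,0,0],
])

```text
clock: 10.55
position: [0.3773, -0.2912, 0.1818]
ee_rot: [-0.0, 0.544, 0.839, 0.0]
contact_force: [0.3, -0.2, 0.4]
width: 0.0848
```

Run:
```python
from h import *
np.set_printoptions(precision=4,suppress=True)
s=st(); d=snap('wrist','w5.png'); sc=snap('scene','s5.png')
for c in ['wrist','scene']: print([(np.round(r['point'],3).tolist(),round(r['score'],2)) for r in spotter.landmark_of('bottle_mid',c)][:3])
im=cv2.imread('pics/s5.png')[190:310,240:400]; a=cv2.resize(im,None,fx=2.5,fy=2.5,interpolation=2); b=cv2.imread('pics/w5.png')[:400,:]; b[:150,:200]=cv2.resize(a,(200,150)); cv2.imwrite('pics/c5.png',b)
```

```text
t 10.55 tcp [ 0.3773 -0.2912  0.1818] close axis deg 24.1 F [ 0.3 -0.2  0.4] w 0.0848
[([0.384, -0.291, 0.04], 0.82)]
[]
```

View pics/c5.png

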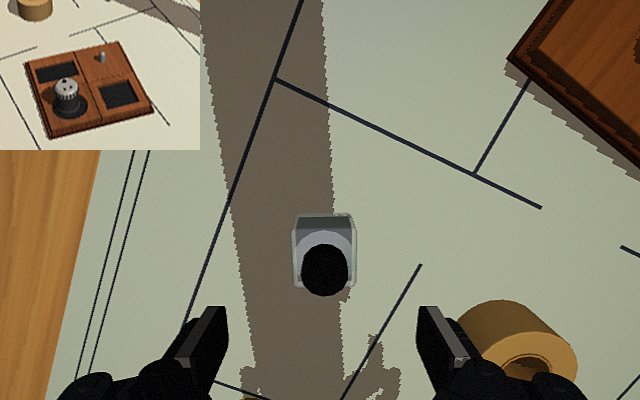

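The pointer stands in its round well (inset). The bottle's cap is at (325,270) and its glass sides line up with the fingers.

Run:
```python
from h import *
np.set_printoptions(precision=4,suppress=True)
s=st(); d=cams.get_image('wrist'); tp=cams.get_image('top')
print('cap',ray(d,325,270,.070)-s['position'],ray(d,325,270,.070)); u,v=395+634/7.273,270+193/7.273
print('tri',tri([(d,325,270),(tp,u,v)]), 'top',ray(tp,u,v,.07),ray(tp,u,v,.07))
l=ray(d,352,213,.046)-ray(d,298,213,.046); print('far edge len/yaw',np.linalg.norm(l),np.degrees(np.arctan2(l[1],l[0])))
for o in (0,.005): print('axis pix at z.07',pix(d,np.array([*s['position'][:2],.07])))
```

```text
t 10.75 tcp [ 0.3774 -0.2914  0.1819] close axis deg 24.2 F [0.1 0.6 0.3] w 0.0849
cap [ 0.0003  0.003  -0.1119] [ 0.3777 -0.2883  0.07  ]
tri [ 0.3959 -0.4194 -0.0939] top [ 0.3788 -0.4272  0.07  ] [ 0.3788 -0.4272  0.07  ]
far edge len/yaw 0.034207965141598434 24.15841917174908
axis pix at z.07 [322.3981 274.0694]
axis pix at z.07 [322.3981 274.0694]
```

Request:
drive_tool([
  [0,0.002,-0.03,0],
  [0,0,-0.03,0],
  [0,0,-0.02,0],
  [0,0,-0.015,0],
  [0,0,0,0],
])

```text
clock: 11.48
position: [0.3764, -0.2894, 0.086]
ee_rot: [-0.001, 0.544, 0.839, 0.0]
contact_force: [-0.1, 0.1, 0.4]
width: 0.085
```

Request:
drive_tool([
  [0,0,0,0],
  [0,0,0,0],
  [0,0,0,0],
  [0,0,0,0],
  [0,0,0,0],
], jaw=0.03, force=40)

```text
clock: 12.1
position: [0.3772, -0.2905, 0.0878]
ee_rot: [0.001, 0.544, 0.839, -0.0]
contact_force: [0.1, 1.3, 6.0]
width: 0.043
```

Request:
drive_tool([
  [0,0,0,0],
  [0,0,0.01,0],
  [0,0,0.03,0],
  [0,0,0.03,0],
  [0,0,0.02,0],
])

```text
clock: 12.72
position: [0.3767, -0.2901, 0.1786]
ee_rot: [0.001, 0.544, 0.839, -0.0]
contact_force: [-0.3, 0.2, -1.2]
width: 0.0435
```

Run:
```python
from h import *
np.set_printoptions(precision=4,suppress=True)
s=st(); d=snap('wrist','w6.png')
```

```text
t 12.72 tcp [ 0.3767 -0.2901  0.1786] close axis deg 24.1 F [-0.3  0.2 -1.2] w 0.0435
```

View pics/w6.png

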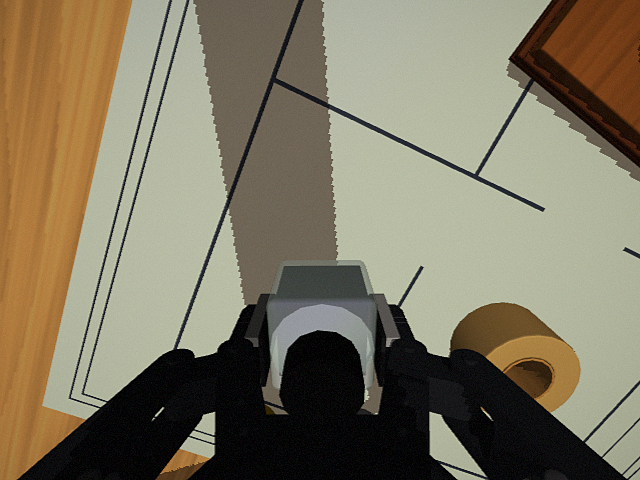

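The bottle is held square, with its cap at (322,365). Carry it to the square well at about (0.515, 0.018), turning −32°.

Request:
drive_tool([
  [0.013,0.03,0,-4],
  [0.018,0.04,0,-4],
  [0.018,0.04,0,-4],
  [0.018,0.04,0,-4],
  [0.018,0.04,0,-4],
])

```text
clock: 13.4
position: [0.4617, -0.0986, 0.1766]
ee_rot: [-0.0, 0.682, 0.731, -0.0]
contact_force: [0.2, -0.3, -0.8]
width: 0.0435
```

Request:
drive_tool([
  [0.018,0.04,0,-4],
  [0.018,0.04,0,-4],
  [0.013,0.03,0,-4],
  [0.004,0.008,-0.02,0],
  [0,0,-0.02,0],
])

```text
clock: 14.02
position: [0.5148, 0.019, 0.1362]
ee_rot: [0.0, 0.754, 0.657, 0.0]
contact_force: [-0.1, 0.2, -1.2]
width: 0.0432
```

Request:
drive_tool([
  [0,0,-0.01,0],
  [0,0,-0.01,0],
  [0,0,0,0],
  [0,0,0,0],
  [0,0,0,0],
])

```text
clock: 14.65
position: [0.5151, 0.0178, 0.1175]
ee_rot: [0.001, 0.754, 0.657, 0.0]
contact_force: [0.6, 0.4, -0.7]
width: 0.0436
```

Run:
```python
from h import *
np.set_printoptions(precision=4,suppress=True)
s=st(); d=snap('wrist','w7.png'); sc=snap('scene','s7.png')
print('axis pix z.03',pix(d,np.array([*s['position'][:2],.03])))
for nm,c in (('top',(.5141,.015)),('wr',(.5165,.0193))):
    print(nm,[pix(d,np.array([c[0]+.0325*(a*.99+b*.143),c[1]+.0325*(-a*.143+b*.99),.019])).round() for a,b in ((1,1),(1,-1),(-1,-1),(-1,1))])
im=cv2.imread('pics/s7.png')[170:320,220:420]; b=cv2.imread('pics/w7.png'); b[330:,:200]=im; cv2.imwrite('pics/c7.png',b)
```

```text
t 14.65 tcp [0.5151 0.0178 0.1175] close axis deg -7.9 F [ 0.6  0.4 -0.7] w 0.0436
axis pix z.03 [322.153  293.2083]
top [array([383., 234.]), array([376., 338.]), array([266., 338.]), array([260., 233.])]
wr [array([387., 225.]), array([379., 331.]), array([268., 331.]), array([263., 225.])]
```

View pics/c7.png

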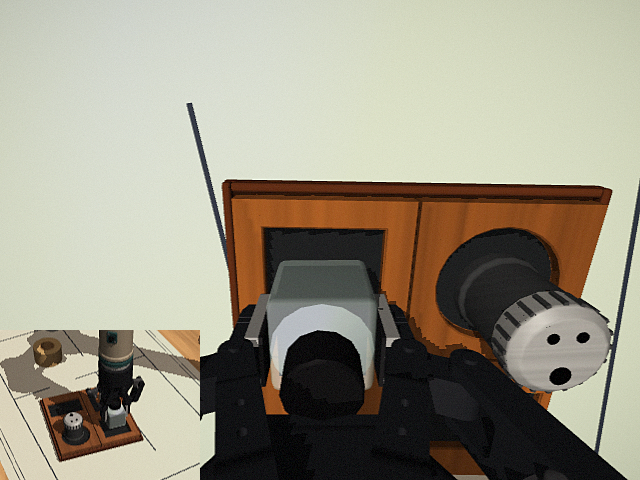

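The well's far corners are at (262,227) and (384,227), and the bottle is centred and square. The pointer is clear on the right. Lowering.

Request:
drive_tool([
  [0,0,-0.007,0],
  [0,0,-0.005,0],
  [0,0,-0.003,0],
  [0,0,-0.002,0],
  [0,0,0,0],
])

```text
clock: 15.38
position: [0.5146, 0.018, 0.0997]
ee_rot: [-0.0, 0.754, 0.657, -0.0]
contact_force: [0.1, -0.0, -0.5]
width: 0.0431
```

Request:
drive_tool([
  [0,0,-0.001,0],
  [0,0,-0.001,0],
  [0,0,-0.001,0],
  [0,0,0,0],
  [0,0,0,0],
])

```text
clock: 16.0
position: [0.5148, 0.018, 0.0988]
ee_rot: [0.0, 0.754, 0.657, 0.0]
contact_force: [-3.0, -0.5, 12.6]
width: 0.0433
```

Seated. Release, rise, and go to the eraser.

Request:
drive_tool([
  [0,0,0,0],
  [0,0,0,0],
  [0,0,0,0],
  [0,0,0.0,0],
  [0,0,0.0,0],
], jaw=0.065)

```text
clock: 16.62
position: [0.5146, 0.018, 0.0967]
ee_rot: [-0.0, 0.754, 0.657, -0.0]
contact_force: [0.2, -0.6, -0.1]
width: 0.065
```

Request:
drive_tool([
  [0,0,0.01,0],
  [0,0,0.02,0],
  [0,0,0.03,0],
  [0,0,0.025,0],
  [0,0,0.0,0],
])

```text
clock: 17.25
position: [0.5161, 0.0179, 0.1843]
ee_rot: [0.002, 0.754, 0.657, 0.002]
contact_force: [-0.0, -0.0, -0.3]
width: 0.0648
```

Request:
drive_tool([
  [-0.013,0.03,0,-1],
  [-0.018,0.043,0,-1],
  [-0.018,0.043,0,-1],
  [-0.018,0.043,0,-1],
  [-0.018,0.043,0,0],
])

```text
clock: 17.88
position: [0.4285, 0.221, 0.1811]
ee_rot: [-0.0, 0.777, 0.63, -0.001]
contact_force: [0.0, -0.5, -0.2]
width: 0.0651
```

Request:
drive_tool([
  [-0.014,0.036,0,0],
  [-0.01,0.03,-0.01,0],
  [0,0,-0.01,0],
  [0,0,0,0],
  [0,0,0,0],
], jaw=0.06)

```text
clock: 18.5
position: [0.406, 0.2851, 0.1617]
ee_rot: [0.0, 0.777, 0.629, -0.0]
contact_force: [0.4, 0.1, 0.3]
width: 0.0602
```

Run:
```python
from h import *
np.set_printoptions(precision=4,suppress=True)
s=st(); d=snap('wrist','w8.png'); sc=snap('scene','s8.png')
im=cv2.imread('pics/s8.png')[170:320,220:420]; b=cv2.imread('pics/w8.png'); b[:150,:200]=im; cv2.imwrite('pics/c8.png',b)
print('axis pix z.016',pix(d,np.array([*s['position'][:2],.016])))
for c in ['wrist']: print([(np.round(r['point'],3).tolist(),round(r['score'],2)) for r in spotter.landmark_of('eraser_mid',c)][:3])
```

```text
t 18.5 tcp [0.406  0.2851 0.1617] close axis deg -12.0 F [0.4 0.1 0.3] w 0.0602
axis pix z.016 [322.1393 253.1742]
[([0.402, 0.292, 0.007], 0.6)]
```

View pics/c8.png

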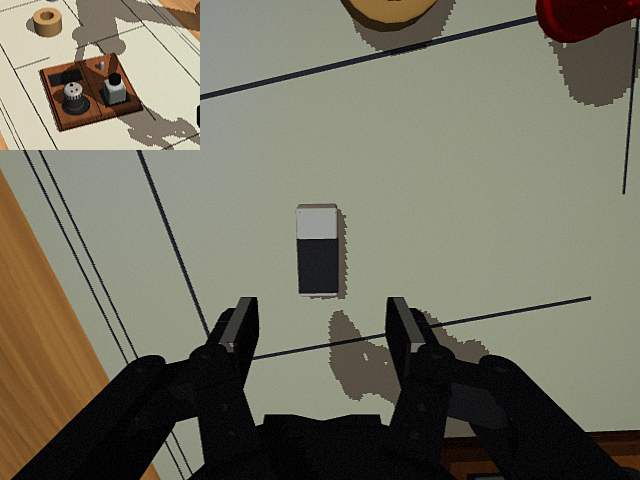

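The bottle stands in its well (inset). The eraser's top face runs from (298,208) to (338,294), parallel to the fingers and centred near (318,251).

Run:
```python
from h import *
np.set_printoptions(precision=4,suppress=True)
s=st(); d=cams.get_image('wrist'); tp=cams.get_image('top')
e=np.array([ray(d,u,v,.016) for u,v in [(298,208),(337,208),(338,294),(299,294)]]); print(e.mean(0), e.mean(0)-s['position']); l=e[3]-e[0]+e[2]-e[1]; print('len',np.linalg.norm(l)/2,np.degrees(np.arctan2(l[1],l[0])), 'w',np.linalg.norm(e[1]-e[0]))
print('tri',tri([(d,*pix(d,e.mean(0))),(tp,201,286)]))
```

```text
t 18.65 tcp [0.4063 0.2854 0.1622] close axis deg -12.0 F [ 0.4  0.4 -0.5] w 0.0596
[0.4036 0.2861 0.016 ] [-0.0026  0.0007 -0.1462]
len 0.06365436812438881 -101.58357774574613 w 0.025812043619313777
tri [0.4018 0.2822 0.0052]
```

Request:
drive_tool([
  [-0.002,0,-0.03,0],
  [0,0,-0.025,0],
  [0,0,-0.02,0],
  [0,0,-0.006,0],
  [0,0,0,0],
])

```text
clock: 19.38
position: [0.4039, 0.2859, 0.081]
ee_rot: [0.0, 0.777, 0.63, -0.0]
contact_force: [0.2, -0.1, -0.6]
width: 0.0599
```

Request:
drive_tool([
  [0,0,0,0],
  [0,0,0,0],
  [0,0,0,0],
  [0,0,0,0],
  [0,0,0,0],
], jaw=0.015, force=30)

```text
clock: 20.0
position: [0.4042, 0.2863, 0.0819]
ee_rot: [0.0, 0.777, 0.63, 0.001]
contact_force: [-0.6, -0.7, 7.1]
width: 0.027
```

Request:
drive_tool([
  [0,0,0,0],
  [0,0,0.01,0],
  [0,0,0.03,0],
  [0,0,0.03,0],
  [0,0,0.02,0],
])

```text
clock: 20.62
position: [0.4039, 0.2861, 0.1727]
ee_rot: [0.0, 0.777, 0.63, 0.001]
contact_force: [0.2, 0.8, -0.7]
width: 0.0273
```

Run:
```python
from h import *
np.set_printoptions(precision=4,suppress=True)
s=st(); d=snap('wrist','w9.png')
```

```text
t 20.62 tcp [0.4039 0.2861 0.1727] close axis deg -11.9 F [ 0.2  0.8 -0.7] w 0.0273
```

View pics/w9.png

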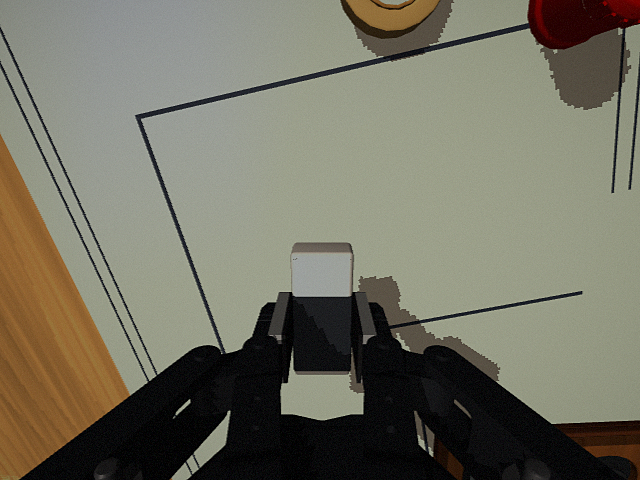

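The eraser is held and centred at (322,310). I'll check the last joint's range before the turn.

Run:
```python
from h import *
print(np.round(sensors.get_state()['qpos'],3))
```

```text
[ 0.476  0.268  1.87  -0.     0.997  0.684]
```

Request:
drive_tool([
  [0.014,-0.031,0.02,-8.5],
  [0.02,-0.04,0.01,-8.5],
  [0.02,-0.04,0,-8.5],
  [0.02,-0.04,0,-8.5],
  [0.02,-0.04,0,-8.5],
])

```text
clock: 21.3
position: [0.4979, 0.0937, 0.2008]
ee_rot: [-0.0, 0.953, 0.303, -0.0]
contact_force: [0.4, 0.2, -1.0]
width: 0.027
```

Request:
drive_tool([
  [0.02,-0.04,0,-8.5],
  [0.02,-0.04,0,-8.5],
  [0.02,-0.04,0,-8.5],
  [0.02,-0.04,0,-8.5],
  [0.016,-0.02,0,-8.5],
])

```text
clock: 21.92
position: [0.5942, -0.0872, 0.2004]
ee_rot: [0.0, 0.998, -0.064, -0.0]
contact_force: [-0.2, -0.1, -0.9]
width: 0.0269
```

Request:
drive_tool([
  [0.004,-0.01,-0.02,-1],
  [0,0,-0.03,0],
  [0,0,-0.02,0],
  [0,0,-0.01,0],
  [0,0,0,0],
])

```text
clock: 22.55
position: [0.5973, -0.0949, 0.1203]
ee_rot: [-0.0, 0.998, -0.069, -0.001]
contact_force: [-0.4, -0.2, -0.4]
width: 0.0264
```

Run:
```python
from h import *
np.set_printoptions(precision=4,suppress=True)
s=st(); d=snap('wrist','w10.png'); sc=snap('scene','s10.png')
c=(.598,-.095)
print([pix(d,np.array([c[0]+a*.0415*.99+b*.0235*.143,c[1]-a*.0415*.143+b*.0235*.99,.019])).round().tolist() for a,b in ((1,1),(1,-1),(-1,-1),(-1,1))])
im=cv2.imread('pics/s10.png')[170:320,220:420]; b=cv2.imread('pics/w10.png'); b[330:,:200]=im; cv2.imwrite('pics/c10.png',b)
```

```text
t 22.55 tcp [ 0.5973 -0.0949  0.1203] close axis deg -97.9 F [-0.4 -0.2 -0.4] w 0.0264
[[277.0, 208.0], [367.0, 209.0], [360.0, 343.0], [282.0, 343.0]]
```

View pics/c10.png

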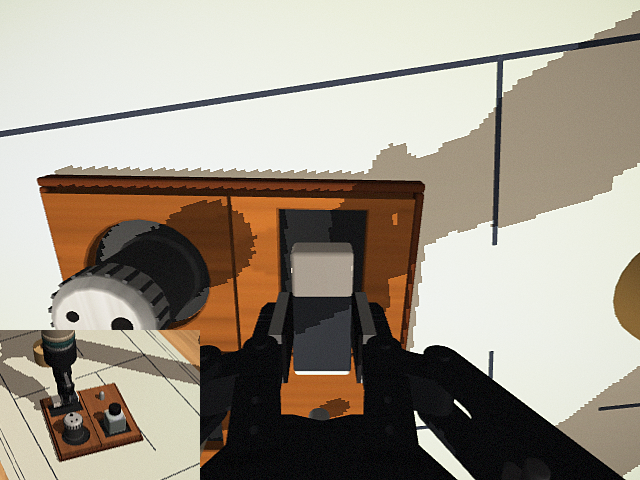

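The recess's far corners are at (278,209) and (367,209), as predicted, and the eraser is centred and parallel. Lowering.

Request:
drive_tool([
  [0,0,-0.01,0],
  [0,0,-0.007,0],
  [0,0,-0.003,0],
  [0,0,-0.002,0],
  [0,0,0,0],
])

```text
clock: 23.28
position: [0.5977, -0.095, 0.0988]
ee_rot: [0.0, 0.998, -0.069, -0.0]
contact_force: [0.1, 0.3, -0.3]
width: 0.0268
```

Request:
drive_tool([
  [0,0,-0.001,0],
  [0,0,-0.001,0],
  [0,0,-0.001,0],
  [0,0,0,0],
  [0,0,0,0],
])

```text
clock: 23.9
position: [0.5977, -0.095, 0.0959]
ee_rot: [0.0, 0.998, -0.069, 0.0]
contact_force: [-0.1, 0.1, -0.3]
width: 0.027
```

Request:
drive_tool([
  [0,0,-0.001,0],
  [0,0,-0.001,0],
  [0,0,0,0],
  [0,0,0,0],
  [0,0,0,0],
])

```text
clock: 24.52
position: [0.5978, -0.095, 0.0949]
ee_rot: [0.0, 0.998, -0.069, 0.0]
contact_force: [-1.4, 0.4, 4.9]
width: 0.0273
```

Contact is about 5 N. Release, rise, and travel to the tape roll.

Request:
drive_tool([
  [0,0,0,0],
  [0,0,0,0],
  [0,0,0,0],
  [0,0,0.01,0],
  [0,0,0.02,0],
], jaw=0.045)

```text
clock: 25.15
position: [0.5973, -0.0949, 0.1239]
ee_rot: [-0.0, 0.998, -0.069, -0.001]
contact_force: [0.4, 0.2, 0.1]
width: 0.045
```

Request:
drive_tool([
  [0,0,0.03,0],
  [0,0,0.03,0],
  [-0.006,0.03,0.01,3],
  [-0.01,0.045,0,4],
  [-0.01,0.045,0,4],
])

```text
clock: 25.78
position: [0.5716, 0.0259, 0.195]
ee_rot: [0.0, 1.0, 0.028, 0.001]
contact_force: [0.1, 0.4, 1.0]
width: 0.0452
```

Request:
drive_tool([
  [-0.01,0.045,0,4],
  [-0.01,0.045,0,4],
  [-0.01,0.045,0,4],
  [-0.01,0.045,0,4],
  [-0.01,0.045,0,4],
], jaw=0.085)

```text
clock: 26.4
position: [0.5214, 0.2515, 0.1947]
ee_rot: [0.0, 0.98, 0.201, 0.001]
contact_force: [0.4, -0.5, -0.0]
width: 0.0852
```

Request:
drive_tool([
  [-0.01,0.045,0,4],
  [-0.01,0.045,0,4],
  [-0.01,0.045,0,4],
  [-0.01,0.042,0,2],
  [-0.006,0.02,0,0],
])

```text
clock: 27.02
position: [0.475, 0.449, 0.1944]
ee_rot: [-0.0, 0.948, 0.319, 0.0]
contact_force: [0.2, -1.0, -0.1]
width: 0.0849
```

Run:
```python
from h import *
np.set_printoptions(precision=4,suppress=True)
s=st(); d=snap('wrist','w11.png'); sc=snap('scene','s11.png')
im=cv2.imread('pics/s11.png')[170:320,220:420]; b=cv2.imread('pics/w11.png'); b[330:,:200]=im; cv2.imwrite('pics/c11.png',b)
print('axis pix z.019',pix(d,np.array([*s['position'][:2],.019])))
for c in ['wrist']: print([(np.round(r['point'],3).tolist(),round(r['score'],2)) for r in spotter.landmark_of('tape_mid',c)][:3])
```

```text
t 27.02 tcp [0.475  0.449  0.1944] close axis deg -52.8 F [ 0.2 -1.  -0.1] w 0.0849
axis pix z.019 [321.6884 239.7437]
[]
```

View pics/c11.png

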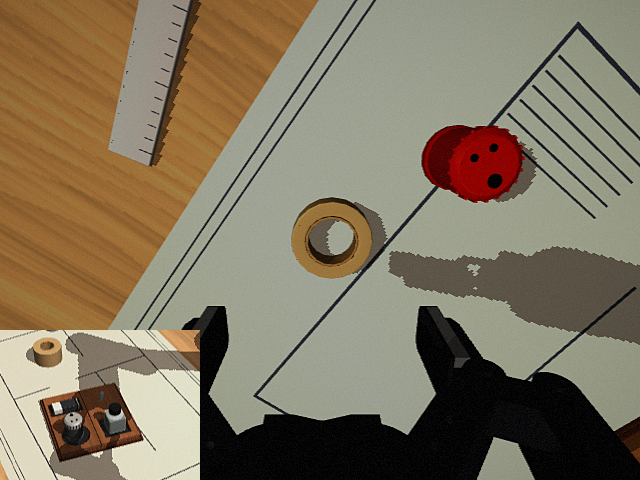

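The eraser lies in its recess (inset). The tape's top ring is centred near (332,238), about 10 px right of the tool axis.

Run:
```python
from h import *
np.set_printoptions(precision=4,suppress=True)
s=st(); d=cams.get_image('wrist'); d1=cams.get_image('top'); sc=cams.get_image('scene')
p=ray(d,332,238,.019); print(p,p-s['position'],'sc',ray(sc,457,405,.019),'top',ray(d1,141,256,.019),'tri',tri([(d,332,238),(sc,457,405)]))
print('outer',np.linalg.norm(ray(d,291,238,.019)-ray(d,373,238,.019)))
```

```text
t 27.18 tcp [0.4755 0.4469 0.194 ] close axis deg -52.9 F [ 0.  -0.2  0.6] w 0.0848
[0.4814 0.4412 0.019 ] [ 0.0059 -0.0057 -0.175 ] sc [0.4818 0.4442 0.019 ] top [0.4769 0.437  0.019 ] tri [0.48   0.4415 0.0145]
outer 0.06338465523426036
```

Run:
```python
from h import *
from scipy.spatial.transform import Rotation as Ro
s=sensors.get_state(); d=cams.get_image('wrist'); w,x,y,z=s['ee_rot']; R=Ro.from_quat([x,y,z,w]).as_matrix(); p=np.array(s['position'])
cam=-np.array(d['R']).T@d['t']; print('cam in tool',R.T@(cam-p), s['width'])
sx=np.sign((R.T@(cam-p))[0])
for L in (.055,.060,.066,.073,.08): print(L,[pix(d,p+R@np.array([sx*a,b*.0425,L])).round().tolist() for a in(.011,-.011) for b in(-1,1)])
im=cv2.imread('pics/w11.png'); cv2.imwrite('pics/tip.png',cv2.resize(im[280:400,160:300],None,fx=4,fy=4))
```

```text
cam in tool [ 0.08287941 -0.00025602 -0.06963612] 0.08500616682973489
0.055 [[222.0, 306.0], [422.0, 306.0], [226.0, 350.0], [418.0, 350.0]]
0.06 [[225.0, 300.0], [419.0, 300.0], [229.0, 343.0], [415.0, 343.0]]
0.066 [[228.0, 294.0], [415.0, 294.0], [233.0, 335.0], [411.0, 335.0]]
0.073 [[232.0, 287.0], [412.0, 287.0], [236.0, 327.0], [408.0, 327.0]]
0.08 [[236.0, 280.0], [408.0, 280.0], [239.0, 319.0], [404.0, 319.0]]
```

View pics/tip.png

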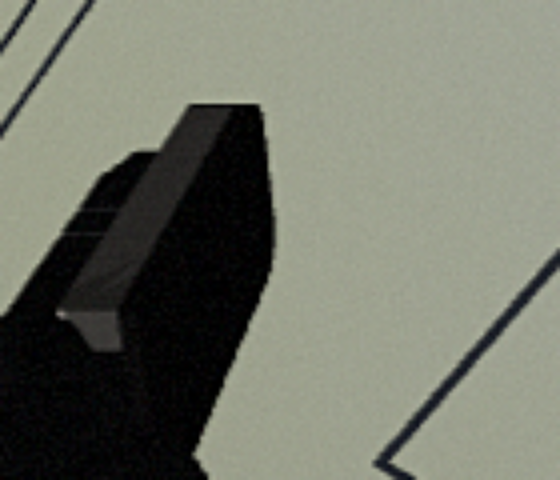

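Request:
drive_tool([
  [0.006,-0.005,-0.03,0],
  [0,0,-0.03,0],
  [0,0,-0.03,0],
  [0,0,-0.015,0],
  [0,0,0,0],
])

```text
clock: 28.0
position: [0.4816, 0.441, 0.0881]
ee_rot: [0.0, 0.948, 0.318, -0.001]
contact_force: [-0.1, -0.8, -0.6]
width: 0.085
```

At full opening the fingertips stand about 59 mm ahead of the TCP, with the near pad corner at (225,306). So the 73 mm applies to shut fingers. I'll go lower for the wide roll and close on it.

Request:
drive_tool([
  [0,0,-0.008,0],
  [0,0,-0.008,0],
  [0,0,0,0],
  [0,0,0,0],
  [0,0,0,0],
])

```text
clock: 28.62
position: [0.4818, 0.4422, 0.0732]
ee_rot: [-0.0, 0.948, 0.318, 0.0]
contact_force: [-1.0, -0.2, -0.4]
width: 0.0851
```

Request:
drive_tool([
  [0,0,0,0],
  [0,0,0,0],
  [0,0,0,0],
  [0,0,0,0],
  [0,0,0,0],
], jaw=0.05, force=25)

```text
clock: 29.25
position: [0.4819, 0.4421, 0.0733]
ee_rot: [-0.0, 0.948, 0.318, 0.0]
contact_force: [-1.0, -0.9, 3.6]
width: 0.0618
```

Request:
drive_tool([
  [0,0,0,0],
  [0,0,0.01,0],
  [0,0,0.03,0],
  [0,0,0.03,0],
  [0,0,0.03,0],
])

```text
clock: 29.88
position: [0.4814, 0.4417, 0.1737]
ee_rot: [0.0, 0.948, 0.318, -0.0]
contact_force: [-0.0, 0.2, -0.6]
width: 0.0618
```

Run:
```python
from h import *
s=st(); d=snap('wrist','w12.png')
```

```text
t 29.88 tcp [0.4814 0.4417 0.1737] close axis deg -52.9 F [-0.   0.2 -0.6] w 0.0618
```

View pics/w12.png

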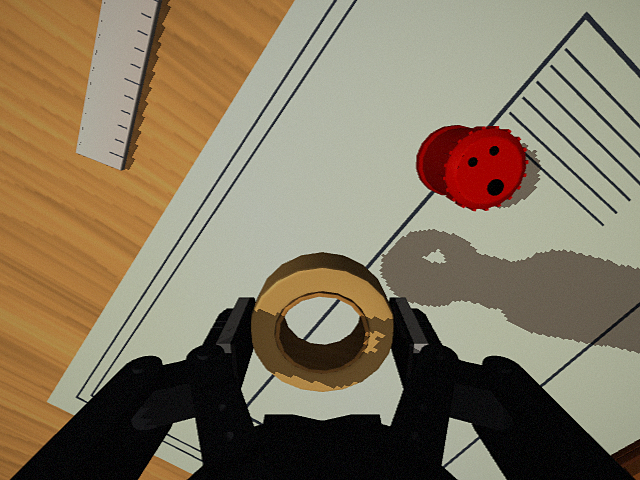

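The roll is held flat, with its bore at (322,325). Carry it to the peg at about (0.5005, −0.081).

Request:
drive_tool([
  [0.001,-0.03,0.02,0],
  [0.002,-0.045,0.01,0],
  [0.002,-0.045,0,0],
  [0.002,-0.045,0,0],
  [0.002,-0.045,0,0],
])

```text
clock: 30.55
position: [0.4903, 0.2305, 0.2027]
ee_rot: [0.0, 0.948, 0.318, -0.0]
contact_force: [0.4, -0.3, -1.0]
width: 0.0618
```

Request:
drive_tool([
  [0.002,-0.045,0,0],
  [0.002,-0.045,0,0],
  [0.002,-0.045,0,0],
  [0.002,-0.045,0,0],
  [0.001,-0.045,0,0],
])

```text
clock: 31.18
position: [0.4994, 0.0055, 0.2027]
ee_rot: [0.0, 0.948, 0.318, -0.0]
contact_force: [0.5, -0.2, 0.1]
width: 0.0616
```

Request:
drive_tool([
  [0.001,-0.045,0,0],
  [0,-0.03,0,0],
  [0,-0.013,-0.02,0],
  [0,0,-0.02,0],
  [0,0,-0.02,0],
])

```text
clock: 31.8
position: [0.5004, -0.0814, 0.1421]
ee_rot: [-0.0, 0.948, 0.318, -0.0]
contact_force: [0.2, 0.9, -1.0]
width: 0.0617
```

Run:
```python
from h import *
s=st(); d=snap('wrist','w13.png'); sc=snap('scene','s13.png')
im=cv2.imread('pics/s13.png')[170:320,220:420]; b=cv2.imread('pics/w13.png'); b[330:,:200]=im; cv2.imwrite('pics/c13.png',b)
for z in (.019,.042): print(pix(d,np.array([.5005,-.081,z])),pix(d,np.array([*s['position'][:2],z])))
```

```text
t 31.8 tcp [ 0.5004 -0.0814  0.1421] close axis deg -53.0 F [ 0.2  0.9 -1. ] w 0.0617
[321.48082504 265.67860837] [321.80976246 266.15734549]
[321.49388995 281.85028038] [321.86101413 282.37550089]
```

View pics/c13.png

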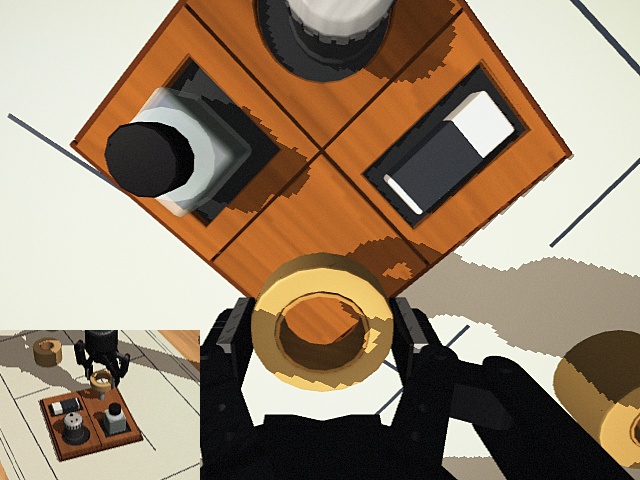

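The modules' common corner is at (321,150). The eraser, bottle and pointer are all seated, and the roll hides the peg. I'll get the peg position from that corner.

Run:
```python
from h import *
s=st(); d=cams.get_image('wrist')
c=ray(d,321,150,.019); a=np.radians(-8.2); X=np.array([np.cos(a),np.sin(a)]);Y=np.array([-X[1],X[0]])
print('centre',c,'peg',c[:2]-.049*(X+Y))
z=s['position'][2]-.0543; print('ring top centre',ray(d,322,321,z)) # z of ring top = .019 at grip TCP .0733
```

```text
t 31.9 tcp [ 0.4989 -0.0807  0.1409] close axis deg -52.9 F [-0.2  0.1 -0.4] w 0.0615
centre [ 0.55438957 -0.03763189  0.019     ] peg [ 0.49890171 -0.07914211]
ring top centre [ 0.50200818 -0.0780943   0.08659286]
```

Ring and peg agree within about 3 mm, against 11 mm of clearance. Shift −2 mm in x and lower.

Request:
drive_tool([
  [-0.002,0,-0.01,0],
  [0,0,-0.01,0],
  [0,0,-0.007,0],
  [0,0,-0.005,0],
  [0,0,0,0],
])

```text
clock: 32.58
position: [0.4985, -0.081, 0.1105]
ee_rot: [-0.0, 0.948, 0.318, -0.0]
contact_force: [0.0, 0.2, 0.0]
width: 0.0616
```

Request:
drive_tool([
  [0,0,-0.005,0],
  [0,0,-0.005,0],
  [0,0,-0.004,0],
  [0,0,0,0],
  [0,0,0,0],
])

```text
clock: 33.2
position: [0.4988, -0.081, 0.0969]
ee_rot: [0.0, 0.948, 0.318, 0.0]
contact_force: [0.8, -0.1, -0.1]
width: 0.0617
```

Request:
drive_tool([
  [0,0,-0.001,0],
  [0,0,-0.001,0],
  [0,0,-0.001,0],
  [0,0,0,0],
  [0,0,0,0],
])

```text
clock: 33.83
position: [0.4987, -0.081, 0.0939]
ee_rot: [0.0, 0.948, 0.318, 0.0]
contact_force: [-0.3, 0.7, -0.7]
width: 0.0617
```

Request:
drive_tool([
  [0,0,-0.001,0],
  [0,0,-0.001,0],
  [0,0,0,0],
  [0,0,0,0],
  [0,0,0,0],
])

```text
clock: 34.45
position: [0.4987, -0.081, 0.0922]
ee_rot: [0.0, 0.948, 0.318, 0.0]
contact_force: [-1.4, 0.8, 5.5]
width: 0.0615
```

Contact is 5.5 N. Release, rise, and back away.

Request:
drive_tool([
  [0,0,0,0],
  [0,0,0,0],
  [0,0,0,0],
  [0,0,0,0],
  [0,0,0,0],
], jaw=0.08)

```text
clock: 35.08
position: [0.4987, -0.081, 0.0919]
ee_rot: [0.0, 0.948, 0.318, -0.0]
contact_force: [-0.2, -0.1, -0.1]
width: 0.0797
```

Request:
drive_tool([
  [0,0,0.01,0],
  [0,0,0.03,0],
  [0,0,0.04,0],
  [0,0,0.04,0],
  [-0.03,0,0.03,0],
])

```text
clock: 35.7
position: [0.4706, -0.0815, 0.2447]
ee_rot: [0.002, 0.948, 0.318, 0.002]
contact_force: [-0.6, -1.1, -0.6]
width: 0.0802
```

Request:
drive_tool([
  [-0.04,-0.02,0.01,0],
  [-0.04,-0.02,0.0,0],
  [-0.03,-0.01,0,0],
  [0,0,0,0],
  [0,0,0,0],
])

```text
clock: 36.33
position: [0.3594, -0.1312, 0.2526]
ee_rot: [0.001, 0.948, 0.318, 0.001]
contact_force: [0.4, -1.5, -0.1]
width: 0.0796
```

Run:
```python
from h import *
st(); snap('wrist','w14.png'); snap('scene','s14.png'); snap('top','t14.png')
a=cv2.imread('pics/s14.png')[130:430]; a=cv2.resize(a[:,200:520],(400,375)); b=cv2.resize(cv2.imread('pics/w14.png'),(400,300)); t=cv2.imread('pics/t14.png')[170:320,120:520]
l=np.vstack([a,np.zeros((75,400,3),np.uint8)]); r=np.vstack([b,t]); cv2.imwrite('pics/c14.png',np.hstack([l,r]))
names={'packing_tape_mid':0,'paperweight_mid':0}
for n in names: print(n,[(np.round(r['point'],3).tolist(),round(r['score'],2)) for r in spotter.landmark_of(n,'top')][:3])
```

```text
t 36.33 tcp [ 0.3594 -0.1312  0.2526] close axis deg -52.9 F [ 0.4 -1.5 -0.1] w 0.0796
packing_tape_mid [([0.553, -0.315, 0.02], 0.84)]
paperweight_mid [([0.486, -0.454, 0.024], 0.71), ([0.392, -0.487, 0.022], 0.62)]
```

View pics/c14.png

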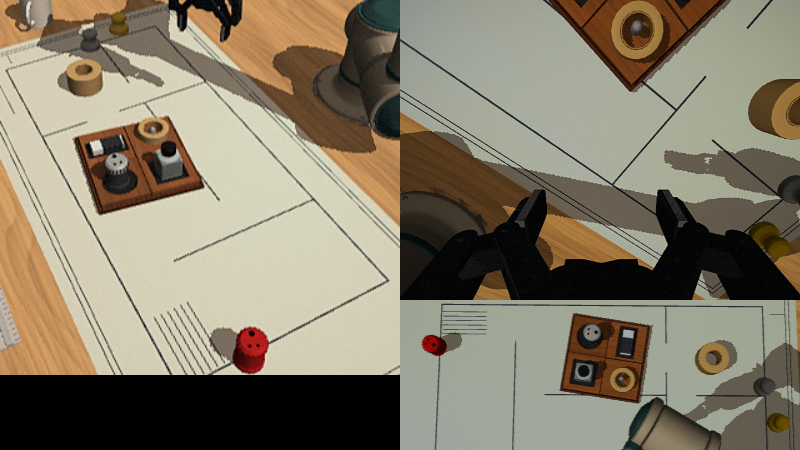

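The scene view (left), wrist view (upper right) and top view (lower right) all show the four pieces in their modules. The peg stands inside the tape's bore at (635,28), and the paperweight, packing tape and look-alikes haven't moved.

```bash
python3 -c "
from rig import manip; print(manip.sign_off())"
```

```text
the job is handed in; nothing more can be done
None
```

All four pieces are in the organiser, put away in the order asked: pointer in the round well, bottle in the square well, eraser in the long recess and tape over the peg. Each was lowered to contact before release, with 5–13 N measured at the wrist. I signed off at about 36 s of the 109 s allowed.

**Last checks:** The final scene, top and wrist pictures show every piece seated in its own module, with the peg standing inside the tape roll's bore. The red and yellow look-alikes, the paperweight and the packing tape look untouched. The network still finds the last two within about 4 mm of where they started.

**Disagreements:**
- **Camera offset:** The cameras differed by a few millimetres, mostly 2–5 mm and up to about 11 mm on the pointer. I averaged them or used the close-up wrist view.
- **Heights:** Heights measured from two views came out low: 42 mm against 60 mm for the pointer's cap, 5 mm against 16 mm for the eraser's top and 14.5 mm against 19 mm for the tape's top. My attempt on the bottle used a wrong pixel and I discarded it. I relied on the stated heights, and the contact forces at set-down agreed with them.
- **Missed detections:** The network missed the bottle once (scene view) and the tape once (wrist view); I measured those from the images.

I viewed 15 pictures, crops included, one past the budget.

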